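# Stack a billet squarely on the tacking jig and lower the hold-down

### The job

Build up the billet on the tacking jig for welding: lay the thin plain steel plate flat on the base bar (the one with the handle rod), then the thick plate with the hole on top of it, with all edges flush so that the three make one square pile. Then tip the raised hold-down arm over so that it rests on the pile and let go. Leave the short offcut, the hammer and the tin where they are.

Things in the scene. Friction and masses are not known exactly. Their poses are not given: they have to be found in the camera images.
- bed (a point): Centre of the top of the jig's fixed bright base bar, 22 mm above the bench; pile goes here. Bar 100 (x) x 40 (y) x 10 mm on a dark base plate 12 mm thick, x -70 to +120, y -45 to +45 mm from here. x: along the bar to the hold-down's hinge; z up. A 10 mm round handle rod runs 140 mm on from the bar's -x end, axis 4.5 mm below this point. Jig is fixed; its place and yaw vary.
- hinge (a point): Middle of the hold-down's hinge pin, on the jig at x = +85 mm, y = 0, z = +30 mm from the bed point. Two grey cheeks stand there: 24 mm long in x, out to 22 mm either side in y, and 42 mm above the bar's top.
- holddown (a joint): Hold-down arm's angle: 0 = level, its pad (22 mm disc, 85 mm from the hinge) bearing on the middle of a finished pile, 18 mm above the bed point; 1.57 = upright; starts at 1.8 to 2.0, leaning away from the pile (stop at 2.0). Damped, slightly stiff hinge: stays put within 0.3 rad of upright; pushed below about 1.2 it sinks onto the pile by its own weight in about 2 s.
- crossbar (a point): Middle of the black crossbar at the free end of the hold-down arm, 118 mm from the hinge: a round bar 14 mm thick and 56 mm long, lying along the jig's y. The arm itself is a flat steel bar 20 mm wide and 10 mm thick. When raised, the crossbar is about 160 mm above the bench, and pushing it towards the pile takes about 1 to 3 N.
- thin_centre (a point): Centre (half-way up) of the thin plate: loose plain steel flat bar, 100 (x) x 40 (y) x 6 mm, about 190 g, lying flat on the bench.
- cap_centre (a point): Centre (half-way up) of the thick plate: loose steel flat bar, 100 (x) x 40 (y) x 12 mm, about 360 g, with a 17 mm hole through its middle, lying flat on the bench.
- offcut_centre (a point): Centre of the offcut, a bystander: short steel piece 55 (x) x 40 (y) x 12 mm, no hole. Not part of the pile.
- hammer: Hammer, a bystander: 300 mm long, lying on the bench along its own x, head at +x.
- tin: Tin with a paper label, a bystander: 74 mm diameter, 70 mm tall, upright; origin at the centre of its underside.
Mind the look-alikes: they are no part of the job. Leave any pink or turquoise look-alike of the part that bears thin_centre alone.

How it is judged:
By the outcome, as a careful person would: the job done as asked, in the order asked, and still so for the second after the job is handed in, with the robot touching nothing.
It also fails if it takes over 72 s, if anything falls off the work surface, if the arm or the gripper's body presses on something with over 40 N, if the wrist force passes 120 N, or if a joint passes its speed limit or range.

### The arm

A 6-joint arm with a two-finger parallel gripper is mounted at the origin on the work surface. World frame = base frame: x ahead of the robot, y to its left, z up, the work surface at z = 0. Lengths are in mm, angles in rad, forces in N, time in s.
With the tool pointing down it reaches from about 350 to 875 mm from the base axis. Payload 4.2 kg.
Tool frame: the origin (TCP) lies at the very end of the fingers, on their centre line; the grasp point (between the pads) lies 19 mm behind it; z points along the fingers, y is the line along which they close (so a half turn about z gives the same grasp; the last joint's range is limited). The gripper opens to 85 mm and grips with 20 to 120 N. Pads are 22 mm wide; open, the fingers measure 114 mm over their backs; the gripper's body (76 mm by 85 mm) begins 54 mm behind the grasp point. The pads swing forward as they close: fully open they stand 13 mm farther back than shut.
Start: joints at [-0.974, 0.385, 0.008, 0, -1.194, -0.259], TCP at [207.147, -589.652, 231.312] pointing down, gripper open.
Joint ranges: [-3.14, 3.14], [-1.21, 2.06], [-1.07, 1.41], [-3.16, 2.05], [-2.99, -0.16], [-3.1, 3.1]. Speed limits (rad/s): [2.79, 2.79, 3.14, 3.14, 3.14, 3.14].

### API

Orientations are given as a unit quaternion [x, y, z, w].
In Python, from bench import read_state, get_image, camera_model, job_done gives the robot as it stands.
- The arm moves only by the shell command python3 -m handwheel 'ROWS'. ROWS is JSON, a list of rows, each a list of 7 numbers: the shift along the tool's x, y, z in m, then the turn, a rotation vector about the tool's x, y, z in rad, then the gripper's target within -1 to 1 (fully open at 1, half-way at 0, shut at -1). In form: [[dx, dy, dz, wx, wy, wz, jaw], ...]. A call has 1 to 10 rows; each row is the pose to reach, as a shift and turn from the pose commanded when the call began, along the tool's axes at that moment; what a row does not reach only later rows make up. A row lasts 1/8 s, in which the tool goes at most 62.5 mm and 10.7 degrees, less where a joint would pass 70% of its speed; a pose out of reach is approached as far as the arm can. A call with a gripper value outside its range is refused whole. The fingers move at their own pace and stop on an object; the grip force is fixed at half the most. Time passes only in rows, so rows that repeat a pose let the fingers close. It gives the time, the measured TCP pose, the force, the opening and the grip force at its end, in the units of the state.
- read_state(): the state, without advancing time (a new reading comes with each control period).
- get_image(name): name is "scene" or "top" or "wrist"; returns (picture, depth): 420x560x3 uint8, blue, green, red; 420x560 float32, mm along the optical axis (not along the pixel's ray), 0 where there is no reading.
- camera_model(name): a dict with "K" (3x3 intrinsics, pixels), "rvec" (rotation vector, rad) and "tvec" (3), from world to camera coordinates, as OpenCV has them; the wrist camera has in their place "hand_eye" (4x4, takes a point from camera to tool coordinates, whose origin is the TCP and whose axes are the flange's). Camera axes: x right, y down, z forward; pixel columns grow to the right and rows downward; lengths in mm; the calibration is good to about 2 mm. A picture is of the moment at which its call begins: read the wrist's pose just before it. camera_model takes no time and is no camera call.
- job_done(): hands the job in; it is judged then, once.
The state is a dict: "clock": time; "joints": joint angles; "joint_vel": joint speeds; "joint_efforts": joint torques, N m; "position": TCP position; "ee_rot": TCP orientation; "contact_force": force on the tool from outside, world axes, zero at the start; "wrist_torque": the same for the moment, N m; "gripper_width": finger opening in mm; "grasp_force": force on a finger pad.
Only numpy, scipy, OpenCV 4.12 (cv2) and the standard library are available. Lean on these libraries where they do the work, as an engineer would, in place of code of your own. Each camera call takes 0.05 s, during which the arm holds its last target. There are 200 camera calls.

## Working session

There is one attempt and no reset: what is moved stays moved. The work goes in short steps, Python scripts to look and compute and a shell command to move; the robot and the scene stay as the last step left them, time stands still between calls to the robot, and variables do not carry over. Pictures are saved under pics/ and viewed, at most 12 in all, crops included, and the job is handed in when it is done.

```bash
mkdir -p pics; cat > h.py <<'E'
import numpy as np,cv2
from bench import *
from scipy.spatial.transform import Rotation as R
def ext(n):
    m=camera_model(n); K=np.array(m['K'])
    if 'hand_eye' in m:
        s=read_state(); T=np.eye(4);T[:3,:3]=R.from_quat(s['ee_rot']).as_matrix();T[:3,3]=s['position']
        return K,T@np.array(m['hand_eye'])
    Rm=cv2.Rodrigues(np.array(m['rvec'],float))[0];T=np.eye(4);T[:3,:3]=Rm.T;T[:3,3]=-Rm.T@np.array(m['tvec'],float).ravel()
    return K,T   # camera->world
def ray(K,T,uv,z):
    uv=np.atleast_2d(np.array(uv,float)); d=np.c_[uv,np.ones(len(uv))]@np.linalg.inv(K).T@T[:3,:3].T
    o=T[:3,3]; return o+d*((z-o[2])/d[:,2])[:,None]
def cloud(K,T,D):
    v,u=np.indices(D.shape); p=np.stack([u,v,np.ones_like(u)],-1)@np.linalg.inv(K).T*D[...,None]
    return p@T[:3,:3].T+T[:3,3]
def snap(n,tag):
    K,T=ext(n); im,D=get_image(n); np.savez(f'{tag}.npz',K=K,T=T,im=im,D=D); cv2.imwrite(f'pics/{tag}.png',im); return K,T,im,D
E
python3 - <<'E'
from h import *
for n in('scene','top'):
    K,T,im,D=snap(n,n+'0'); print(n,T[:3,3],K[0,0])
s=read_state();print(s)
a=cv2.imread('pics/top0.png');print(a.shape)
E
```

```text
scene [1202.41940121  669.2579195   964.87692904] 513.1998860984069
top [ 464.43138286  -39.5073604  1216.61911745] 447.53221355003507
{'clock': 0.1, 'joints': array([-9.74364696e-01,  3.85460060e-01,  6.77796597e-03, -4.23164583e-04,
       -1.19402262e+00, -2.58584270e-01]), 'joint_vel': array([ 0.00044973, -0.00317361,  0.00108783,  0.00085965,  0.00050842,
        0.00072653]), 'joint_efforts': array([-5.68900177e-04, -3.93318808e+01,  1.88929135e+01,  4.19797584e+00,
       -2.58970751e-03,  3.24293275e-06]), 'position': array([ 206.99162688, -589.17578767,  230.35062967]), 'ee_rot': array([-1.68044444e-01,  9.85778939e-01,  9.49858039e-04, -2.16646224e-04]), 'contact_force': array([ 0.36014139, -0.66236716,  0.01220042]), 'wrist_torque': array([ 0.09354202,  0.01988634, -0.00984802]), 'grasp_force': 0.0, 'gripper_width': 85.28169760472348}
(420, 560, 3)
```

View pics/top0.png

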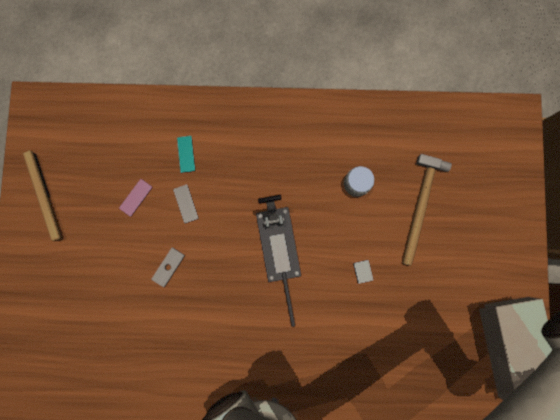

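View pics/scene0.png

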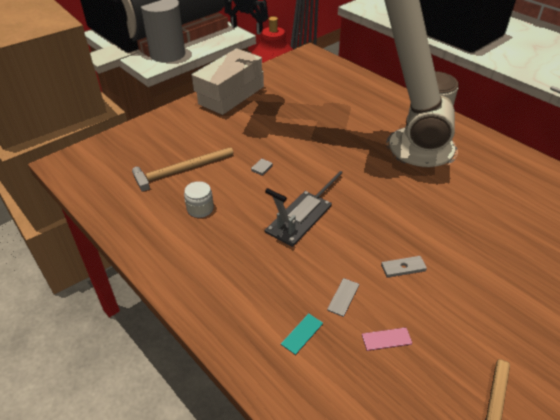

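The top view shows:
- a holed grey plate at (168,267), which is the cap
- a plain grey plate at (186,203)
- a turquoise look-alike at (186,154) and a pink one at (136,198)
- the short offcut at (363,271)
- the jig's bright bar at (280,253), with the crossbar at (270,199) and the rod running down to (292,325)

The thin plate must be the plain grey one at (186,203). I'll measure now and confirm in one crop.

```bash
cat >> h.py <<'E'
def rect(K,T,im,uv,z,r=32,thr=None,smax=60):
    u,v=uv; x0,y0=u-r,v-r; c=im[y0:v+r,x0:u+r]; hsv=cv2.cvtColor(c,cv2.COLOR_BGR2HSV)
    m=((hsv[...,1]<smax)&(hsv[...,2]>(thr or 100))).astype(np.uint8)
    cs=cv2.findContours(m,cv2.RETR_EXTERNAL,cv2.CHAIN_APPROX_NONE)[0]
    k=max(cs,key=cv2.contourArea)[:,0]+[x0,y0]
    P=ray(K,T,k,z); (c0,(w,h),a)=cv2.minAreaRect(P[:,:2].astype(np.float32))
    if w<h: a+=90; w,h=h,w
    a=(a+90)%180-90
    return np.round(c0,1),round(w,1),round(h,1),round(a,2),k
E
python3 - <<'E'
from h import *
z=np.load('top0.npz');K,T,im,D=[z[k] for k in('K','T','im','D')]
C=cloud(K,T,D)
for n,uv,h in(('thin',(186,203),6),('cap',(168,267),12),('bar',(280,253),22),('offcut',(363,271),12)):
    print(n,rect(K,T,im,uv,h)[:4],C[uv[1],uv[0]].round(1), im[uv[1],uv[0]])
for n,uv,h in(('xbarL',(260,201),160),('xbarR',(280,197),160),('rod',(292,324),17),('tin',(360,181),70)): print(n,ray(K,T,uv,h).round(1),C[uv[1],uv[0]].round(1))
c=im[120:300,110:320];cv2.imwrite('pics/c1.png',cv2.resize(c,None,fx=3.3,fy=3.3,interpolation=cv2.INTER_CUBIC))
E
```

```text
thin (array([609. , 231.2]), 98.3, 39.5, 20.56) [610.6 231.    1.7] [126 136 144]
cap (array([435.7, 268.9]), 99.5, 39.2, -30.4) [435.2 270.7   1. ] [ 40  74 123]
bar (array([481.9, -29.6]), 101.8, 41.8, 12.33) [481.5 -30.8  21.9] [145 155 163]
offcut (array([ 439.7, -253.2]), 55.3, 40.2, 14.79) [ 440.5 -253.3   10.3] [148 158 161]
xbarL [[601.4  19.4 160. ]] [600.8  19.2 164.5]
xbarR [[612.3 -27.9 160. ]] [611.2 -28.  167.9]
rod [[297.4 -67.6  17. ]] [298.6 -67.4  25.8]
tin [[ 672.6 -233.    70. ]] [ 672.8 -233.2   68.9]
```

View pics/c1.png

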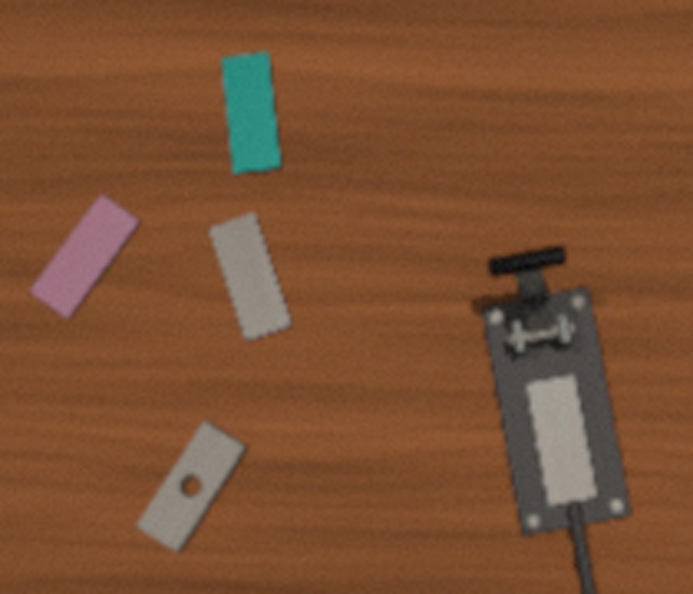

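The crop confirms it: the plain grey plate at crop (250,275), i.e. (186,203) in the top view, is the thin plate. The holed one is the cap. Sizes and heights agree with the given values. Next I work out the move to hover over the thin plate.

```bash
cat >> h.py <<'E'
def go(x,y,z,yaw=None):
    "tool-frame delta from measured pose to TCP (x,y,z), tool down, tool x at world yaw deg"
    s=read_state(); R0=R.from_quat(s['ee_rot']); d=R0.inv().apply(np.array([x,y,z])-s['position'])/1000
    tx=R0.as_matrix()[:,0]; cur=np.degrees(np.arctan2(tx[1],tx[0]))
    yaw=cur if yaw is None else yaw
    c,sn=np.cos(np.radians(yaw)),np.sin(np.radians(yaw))
    Rt=R.from_matrix(np.array([[c,sn,0],[sn,-c,0],[0,0,-1]]).T)
    print('pos',s['position'].round(1),'yaw',round(cur,2),'t',s['clock'],'q',np.round(s['joints'],2))
    print('shift m',d.round(4),'turn',(R0.inv()*Rt).as_rotvec().round(4))
E
python3 - <<'E'
from h import *
print(np.array(camera_model('wrist')['hand_eye']).round(3))
go(609,231.2,200,200.56)
E
```

```text
[[ 1.00000e-03 -9.53000e-01 -3.01000e-01  7.75150e+01]
 [ 1.00000e+00  0.00000e+00  1.00000e-03  1.60000e-02]
 [-1.00000e-03 -3.01000e-01  9.53000e-01 -1.41761e+02]
 [ 0.00000e+00  0.00000e+00  0.00000e+00  1.00000e+00]]
pos [ 207.  -589.2  230.4] yaw -160.65 t 0.1 q [-0.97  0.39  0.01 -0.   -1.19 -0.26]
shift m [-0.6511  0.6408  0.0315] turn [ 0.0019 -0.0001 -0.0211]
```

```bash
python3 -m handwheel '[[-0.651,0.641,0,0,0,-0.021,1],[-0.651,0.641,0,0,0,-0.021,1],[-0.651,0.641,0,0,0,-0.021,1],[-0.651,0.641,0,0,0,-0.021,1],[-0.651,0.641,0,0,0,-0.021,1],[-0.651,0.641,0,0,0,-0.021,1],[-0.651,0.641,0,0,0,-0.021,1],[-0.651,0.641,0,0,0,-0.021,1],[-0.651,0.641,0,0,0,-0.021,1],[-0.651,0.641,0,0,0,-0.021,1]]'; python3 -c "
from h import *
go(609,231.2,120,200.56)"
```

```text
clock: 1.35
position: [482.3, -26.3, 231.3]
ee_rot: [-0.179, 0.984, 0.0, -0.0]
contact_force: [1.4, -0.4, -0.3]
gripper_width: 85.4
grasp_force: 0.0
pos [482.3 -26.3 231.3] yaw -159.42 t 1.35 q [ 0.28  0.14 -0.33 -0.   -1.1  -1.49]
shift m [-0.2091  0.1965  0.1113] turn [0.     0.     0.0004]
```

```bash
python3 -m handwheel '[[-0.209,0.197,0.05,0,0,0,1],[-0.209,0.197,0.111,0,0,0,1],[-0.209,0.197,0.111,0,0,0,1],[-0.209,0.197,0.111,0,0,0,0.3],[-0.209,0.197,0.111,0,0,0,0.3],[-0.209,0.197,0.111,0,0,0,0.3],[-0.209,0.197,0.111,0,0,0,0.3],[-0.209,0.197,0.111,0,0,0,0.3],[-0.209,0.197,0.111,0,0,0,0.3]]'; python3 - <<'E'
from h import *
K,T,im,D=snap('wrist','w1')
go(609,231.2,20,200.56)
p=(np.linalg.inv(T)@np.array([609,231.2,6,1]))[:3]; p=K@p;uv=(p[:2]/p[2]).round().astype(int);print(uv)
E
```

```text
clock: 2.48
position: [608.6, 228.6, 121.7]
ee_rot: [-0.178, 0.984, 0.0, 0.001]
contact_force: [0.5, -0.2, 0.3]
gripper_width: 55.3
grasp_force: 0.0
pos [608.6 228.7 121.6] yaw -159.5 t 2.525 q [ 0.61  0.51 -0.07  0.   -0.98 -1.82]
shift m [-0.0011  0.0022  0.1016] turn [ 0.0004  0.0016 -0.0011]
[285 206]
```

View pics/w1.png

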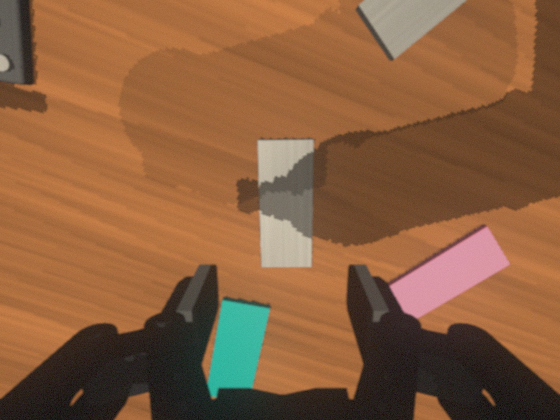

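The wrist view shows the plain thin plate upright in frame at about (285,203), corners near (258,140) and (311,267), partly shadowed. The fingers are at the bottom.

```bash
cat >> h.py <<'E'
def wr(tag,z,guess,r=90,thr=40,smax=70):
    "rect seen by wrist: world centre/axis and offset in tool axes"
    q=np.load(tag+'.npz');K,T,im=q['K'],q['T'],q['im']
    p=K@(np.linalg.inv(T)@np.r_[guess,z,1])[:3];uv=(p[:2]/p[2]).round().astype(int)
    x=rect(K,T,im,uv,z,r,thr,smax); k=x[4]; print('px',uv,k.min(0),k.max(0)); print('world',x[:4]); return x
E
python3 - <<'E'
from h import *
x=wr('w1',6,(609,231.2))
go(*x[0],20,180+x[3])
E
```

```text
px [285 206] [257 139] [313 266]
world (array([608.8, 231.8]), 99.2, 39.9, 21.11)
pos [608.6 228.7 121.6] yaw -159.5 t 2.525 q [ 0.61  0.51 -0.07  0.   -0.98 -1.82]
shift m [-0.0011  0.0028  0.1016] turn [ 0.0004  0.0016 -0.0107]
```

```bash
python3 -m handwheel '[[-0.001,0.003,0.05,0,0,-0.011,0.3],[-0.001,0.003,0.1,0,0,-0.011,0.3],[-0.001,0.003,0.114,0,0,-0.011,0.3],[-0.001,0.003,0.119,0,0,-0.011,0.3],[-0.001,0.003,0.119,0,0,-0.011,0.3],[-0.001,0.003,0.119,0,0,-0.011,0.3]]'; python3 -m handwheel '[[0,0,0.002,0,0,0,0.15],[0,0,0.002,0,0,0,0.15],[0,0,0.002,0,0,0,0.15]]'
```

```text
clock: 3.28
position: [609.5, 233.3, 3.3]
ee_rot: [-0.184, 0.983, 0.001, 0.002]
contact_force: [-0.1, -0.6, 0.2]
gripper_width: 55.4
grasp_force: 0.0
clock: 3.65
position: [608.4, 232.7, -0.5]
ee_rot: [-0.184, 0.983, 0.0, 0.0]
contact_force: [0.6, 0.9, -0.0]
gripper_width: 49.3
grasp_force: 0.0
```

```bash
python3 -m handwheel '[[0,0,0.0015,0,0,0,0.08],[0,0,0.0015,0,0,0,0.08],[0,0,0.0015,0,0,0,0.08]]'; python3 -m handwheel '[[0,0,0.001,0,0,0,0.08],[0,0,0.001,0,0,0,0.08]]'
```

```text
clock: 4.03
position: [608.5, 232.7, -2.2]
ee_rot: [-0.184, 0.983, 0.0, 0.0]
contact_force: [1.5, 0.5, 0.3]
gripper_width: 46.0
grasp_force: 0.1
clock: 4.28
position: [608.5, 232.7, -2.2]
ee_rot: [-0.184, 0.983, -0.0, 0.0]
contact_force: [-1.7, -0.1, 5.4]
gripper_width: 46.1
grasp_force: 2.5
```

```bash
python3 -m handwheel '[[0,0,-0.0025,0,0,0,0.08],[0,0,-0.0025,0,0,0,-0.5],[0,0,-0.0025,0,0,0,-0.5],[0,0,-0.0025,0,0,0,-0.5],[0,0,-0.0025,0,0,0,-0.5]]'
```

```text
clock: 4.9
position: [608.7, 232.8, 0.1]
ee_rot: [-0.184, 0.983, 0.0, 0.0]
contact_force: [-1.5, 0.1, 5.6]
gripper_width: 37.6
grasp_force: 60.3
```

```bash
python3 -m handwheel '[[0,0,-0.02,0,0,0,-0.5],[0,0,-0.06,0,0,0,-0.5],[0,0,-0.12,0,0,0,-0.5],[0,0,-0.15,0,0,0,-0.5],[0,0,-0.15,0,0,0,-0.5]]'; python3 - <<'E'
from h import *
snap('wrist','w2')
go(481.9,-29.6,160,192.33)
E
```

```text
clock: 5.52
position: [609.5, 233.4, 151.7]
ee_rot: [-0.184, 0.983, 0.001, 0.002]
contact_force: [-0.2, 0.1, -2.6]
gripper_width: 37.6
grasp_force: 60.7
pos [608.1 232.7 149.1] yaw -158.85 t 5.575 q [ 0.61  0.49 -0.03 -0.   -1.04 -1.81]
shift m [ 0.2123 -0.1991 -0.0112] turn [0.0011 0.0002 0.154 ]
```

View pics/w2.png

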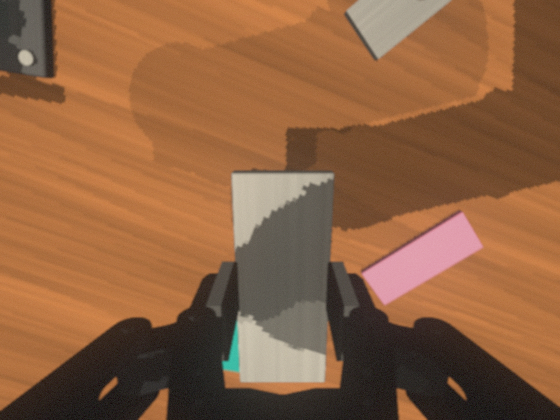

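The plate is held level and straight. Its front edge is at row 171 and its back edge at row 382. Next I view the bar from above with the same camera.

```bash
python3 - <<'E'
from h import *
q=np.load('w2.npz');K,im=q['K'],q['im'];H=np.array(camera_model('wrist')['hand_eye'])
for zt in(-6,-4,-8):
  print(zt,ray(K,H,[(232.5,172),(333,172),(239,382),(325,382)],zt).round(1).tolist())
g=cv2.cvtColor(im,cv2.COLOR_BGR2GRAY);print(g[164:180,260],g[374:390,282])
go(575,-9,245,192.33)
E
```

```text
-6 [[49.6, -18.7, -6.0], [49.7, 19.7, -6.0], [-49.5, -19.8, -6.0], [-49.5, 20.2, -6.0]]
-4 [[49.2, -19.0, -4.0], [49.2, 20.0, -4.0], [-51.4, -20.1, -4.0], [-51.4, 20.5, -4.0]]
-8 [[50.0, -18.5, -8.0], [50.1, 19.4, -8.0], [-47.6, -19.5, -8.0], [-47.7, 19.9, -8.0]]
[117 122 119 120 116 106  90  83 101 140 171 182 186 181 187 183] [190 190 187 188 186 186 190 178 161 148 143 145 145 142 140 139]
pos [608.1 232.7 149.1] yaw -158.85 t 5.575 q [ 0.61  0.49 -0.03 -0.   -1.04 -1.81]
shift m [ 0.118  -0.2134 -0.0961] turn [0.0011 0.0002 0.154 ]
```

```bash
python3 -m handwheel '[[0.02,-0.04,-0.05,0,0,0.05,-0.5],[0.05,-0.09,-0.096,0,0,0.1,-0.5],[0.118,-0.213,-0.096,0,0,0.154,-0.5],[0.118,-0.213,-0.096,0,0,0.154,-0.5],[0.118,-0.213,-0.096,0,0,0.154,-0.5],[0.118,-0.213,-0.096,0,0,0.154,-0.5],[0.118,-0.213,-0.096,0,0,0.154,-0.5],[0.118,-0.213,-0.096,0,0,0.154,-0.5]]'; python3 - <<'E'
from h import *
snap('wrist','w3')
x=wr('w3',22,(481.9,-29.6),r=70,thr=110)
go(481.9,-29.6,60,192.33)
E
```

```text
clock: 6.58
position: [575.3, -7.5, 244.2]
ee_rot: [-0.108, 0.994, 0.0, -0.001]
contact_force: [0.3, 0.4, -2.4]
gripper_width: 37.4
grasp_force: 61.0
px [280  76] [233   6] [306 130]
world (array([479.9, -39.4]), 109.3, 66.7, 12.47)
pos [575.4  -7.5 244.5] yaw -167.55 t 6.625 q [ 0.27  0.29 -0.1  -0.   -1.18 -1.62]
shift m [ 0.0958 -0.0015  0.1846] turn [ 0.0002 -0.0013  0.0021]
```

View pics/w3.png

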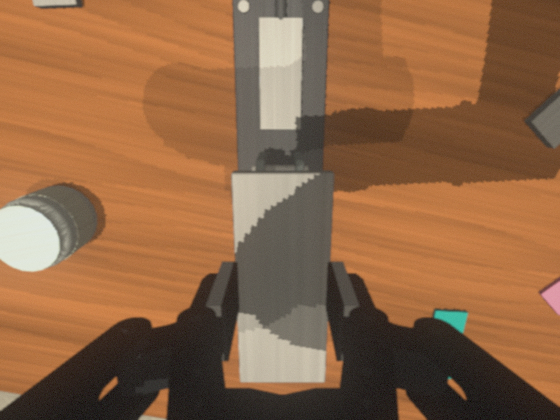

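The bar is clear in view at (280,73), from about (259,17) to (302,130), with its lower right corner in shadow. I'll take its edges by gradient.

```bash
cat > e.py <<'E'
from h import *
def edge(g,a,b,n=60):
    "subpixel position of the strongest gray edge between pixel points a,b (u,v)"
    t=np.linspace(0,1,n);p=np.array(a)+(np.array(b)-np.array(a))*t[:,None]
    l=cv2.remap(g,p[:,0].astype(np.float32)[None],p[:,1].astype(np.float32)[None],cv2.INTER_LINEAR)[0]
    d=np.abs(np.gradient(cv2.GaussianBlur(l[None],(7,1),0)[0]));i=d.argmax();w=d[max(0,i-5):i+6];return p[max(0,i-5):i+6].T@w/w.sum()
def frame(K,T,g,L,Rr,U,B,z):
    "L,R: list of (v, u0,u1); U,B: list of (u, v0,v1)"
    h=lambda S:np.array([ray(K,T,edge(g,(a,s),(b,s)),z)[0,:2] for s,a,b in S])
    v=lambda S:np.array([ray(K,T,edge(g,(s,a),(s,b)),z)[0,:2] for s,a,b in S])
    l,r,u,b=h(L),h(Rr),v(U),v(B)
    f=lambda P:(P.mean(0),np.linalg.svd(P-P.mean(0))[2][0])
    ang=[np.degrees(np.arctan2(*f(s)[1][::-1]))%180 for s in(l,r)]
    a=np.radians(np.mean(ang));x=np.array([np.cos(a),np.sin(a)]);y=np.array([-x[1],x[0]])
    cy=(l@y).mean(),(r@y).mean();cx=(u@x).mean(),(b@x).mean()
    print('angs',np.round(ang,2),'W',round(abs(cy[0]-cy[1]),2),'L',round(abs(cx[0]-cx[1]),2))
    c=x*np.mean(cx)+y*np.mean(cy);print('centre',c.round(2),'yaw',round(np.degrees(a),2));return c,np.degrees(a)
E
python3 - <<'E'
from e import *
q=np.load('w3.npz');K,T,im=q['K'],q['T'],q['im'];g=cv2.cvtColor(im,cv2.COLOR_BGR2GRAY).astype(np.float32)
c,a=frame(K,T,g,[(v,252,267) for v in range(26,122,6)],[(v,294,308) for v in range(26,110,6)],[(u,10,25) for u in (264,268,292,296)],[(u,122,137) for u in range(264,292,4)],22)
q=np.load('w2.npz');K,im=q['K'],q['im'];T=np.array(camera_model('wrist')['hand_eye']);g=cv2.cvtColor(im,cv2.COLOR_BGR2GRAY).astype(np.float32)
print('held plate in tool frame')
frame(K,T,g,[(v,225,245) for v in range(185,255,8)],[(v,323,342) for v in range(185,255,8)],[(u,172,178) for u in range(240,300,8)],[(u,375,390) for u in range(245,320,8)],-5.5)
go(*c,60,180+a)
E
```

```text
angs [12.15 12.03] W 39.69 L 99.25
centre [481.67 -29.75] yaw 12.09
held plate in tool frame
angs [179.38 177.09] W 39.4 L 101.13
centre [-1.04  1.41] yaw 178.23
pos [575.4  -7.5 244.5] yaw -167.55 t 6.625 q [ 0.27  0.29 -0.1  -0.   -1.18 -1.62]
shift m [ 0.0961 -0.0015  0.1846] turn [ 0.0002 -0.0013  0.0062]
```

```bash
python3 -m handwheel '[[0.06,-0.0015,0,0,-0.001,0.006,-0.5],[0.0965,-0.0015,0,0,-0.001,0.006,-0.5],[0.0965,-0.0015,0.05,0,-0.001,0.006,-0.5],[0.0965,-0.0015,0.11,0,-0.001,0.006,-0.5],[0.0965,-0.0015,0.17,0,-0.001,0.006,-0.5],[0.0965,-0.0015,0.205,0,-0.001,0.006,-0.5],[0.0965,-0.0015,0.213,0,-0.001,0.006,-0.5],[0.0965,-0.0015,0.213,0,-0.001,0.006,-0.5],[0.0965,-0.0015,0.213,0,-0.001,0.006,-0.5]]'; python3 -c "
from h import *
go(481.67-.5*.978,-29.75-.5*.21,22.5,192.1)"
```

```text
clock: 7.75
position: [483.0, -30.2, 34.0]
ee_rot: [-0.105, 0.994, 0.0, 0.002]
contact_force: [-0.7, 0.1, -1.4]
gripper_width: 37.7
grasp_force: 61.0
pos [483.  -30.2  34. ] yaw -167.94 t 7.75 q [ 0.27  0.4  -0.58  0.   -0.59 -1.64]
shift m [0.0017 0.0007 0.0115] turn [-0.      0.0049 -0.0006]
```

```bash
python3 -m handwheel '[[0,0,0.005,0,0,0,-0.5],[0,0,0.005,0,0,0,-0.5],[0,0,0.005,0,0,0,-0.5],[0,0,0.005,0,0,0,-0.5]]'; python3 -c "
from h import *
go(481.67-.5*.978,-29.75-.5*.21,22.5,192.1)"
```

```text
clock: 8.25
position: [481.5, -30.7, 27.5]
ee_rot: [-0.105, 0.995, 0.0, 0.001]
contact_force: [-0.3, -0.7, -1.5]
gripper_width: 37.4
grasp_force: 61.0
pos [481.5 -30.7  27.5] yaw -167.98 t 8.25 q [ 0.27  0.41 -0.58  0.   -0.58 -1.64]
shift m [0.0001 0.0009 0.005 ] turn [-0.      0.0013 -0.0014]
```

```bash
python3 -m handwheel '[[0,0.0009,0.003,0,0.001,-0.001,-0.5],[0,0.0009,0.005,0,0.001,-0.001,-0.5],[0,0.0009,0.0055,0,0.001,-0.001,-0.5],[0,0.0009,0.0055,0,0.001,-0.001,-0.5]]'; python3 -c "
from h import *
go(481.67-.5*.978,-29.75-.5*.21,22.5,192.1)"
```

```text
clock: 8.75
position: [481.2, -29.8, 22.1]
ee_rot: [-0.105, 0.994, -0.0, -0.0]
contact_force: [-1.2, 1.2, 2.1]
gripper_width: 37.7
grasp_force: 61.6
pos [481.2 -29.8  22.1] yaw -167.91 t 8.75 q [ 0.28  0.42 -0.59  0.   -0.56 -1.64]
shift m [ 0.     -0.0001 -0.0004] turn [-0.     -0.0001 -0.0002]
```

```bash
python3 -m handwheel '[[0,0,0,0,0,0,0.3],[0,0,0,0,0,0,0.3],[0,0,0,0,0,0,0.3],[0,0,-0.02,0,0,0,0.3],[0,0,-0.06,0,0,0,0.3],[0,0,-0.1,0,0,0,0.3],[0,0,-0.12,0,0,0,0.3],[0,0,-0.12,0,0,0,0.3],[0,0,-0.12,0,0,0,0.3]]'; python3 - <<'E'
from h import *
K,T,im,D=snap('wrist','w4')
cv2.imwrite('pics/w4c.png',cv2.resize(im[100:310,160:400],None,fx=2.5,fy=2.5,interpolation=cv2.INTER_CUBIC))
go(435.7,268.9,150,149.6)
E
```

```text
clock: 9.88
position: [480.5, -29.9, 140.8]
ee_rot: [-0.105, 0.994, 0.0, -0.001]
contact_force: [0.1, 0.3, -0.9]
gripper_width: 55.6
grasp_force: 0.0
pos [480.4 -30.  140.6] yaw -167.94 t 9.925 q [ 0.28  0.24 -0.46 -0.   -0.87 -1.64]
shift m [-0.0188  0.3016 -0.0094] turn [-0.0008 -0.0025  0.7411]
```

View pics/w4c.png

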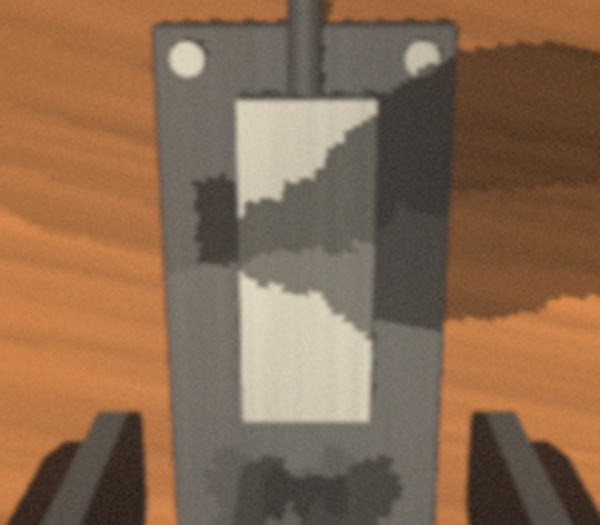

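The thin plate lies on the bar. In full-image pixels it spans about (254,140) to (311,268), and no bar edge shows. I'll measure it against the bar, whose centre was (481.67,-29.75) at yaw 12.09.

```bash
python3 - <<'E'
from e import *
q=np.load('w4.npz');K,T,im=q['K'],q['T'],q['im'];g=cv2.cvtColor(im,cv2.COLOR_BGR2GRAY).astype(np.float32)
c,a=frame(K,T,g,[(v,249,262) for v in list(range(146,166,4))+list(range(216,262,5))],[(v,303,315) for v in list(range(240,262,3))],[(u,135,146) for u in range(258,272,3)],[(u,262,274) for u in range(262,304,5)],28)
x=np.array([np.cos(np.radians(12.09)),np.sin(np.radians(12.09))]);d=c-[481.67,-29.75];print(d@x,d@[-x[1],x[0]])
E
```

```text
angs [11.91 10.89] W 40.09 L 99.29
centre [481.61 -29.2 ] yaw 11.4
0.057547082810779845 0.553241429643827
```

Placed within 0.6 mm. Now to the cap.

```bash
python3 -m handwheel '[[-0.019,0.302,-0.009,0,0,0.74,0.3],[-0.019,0.302,-0.009,0,0,0.74,0.3],[-0.019,0.302,-0.009,0,0,0.74,0.3],[-0.019,0.302,-0.009,0,0,0.74,0.3],[-0.019,0.302,-0.009,0,0,0.74,0.3],[-0.019,0.302,-0.009,0,0,0.74,0.3],[-0.019,0.302,-0.009,0,0,0.74,0.3],[-0.019,0.302,-0.009,0,0,0.74,0.3],[-0.019,0.302,-0.009,0,0,0.74,0.3]]'; python3 - <<'E'
from h import *
K,T,im,D=snap('wrist','w5')
x=wr('w5',12,(435.7,268.9),r=90,thr=60)
cv2.imwrite('pics/w5.png',im)
go(*x[0],0,180+x[3])
E
```

```text
clock: 11.05
position: [436.7, 268.0, 150.5]
ee_rot: [0.262, 0.965, -0.0, -0.0]
contact_force: [0.5, -0.4, -0.5]
gripper_width: 55.2
grasp_force: 0.0
px [283 195] [258 131] [309 251]
world (array([435.4, 270.1]), 99.6, 40.0, -30.31)
pos [436.8 268.2 150.7] yaw 149.58 t 11.1 q [ 0.87  0.27 -0.38 -0.   -0.92 -2.97]
shift m [0.0021 0.001  0.1507] turn [-0.0005 -0.0002 -0.0018]
```

View pics/w5.png

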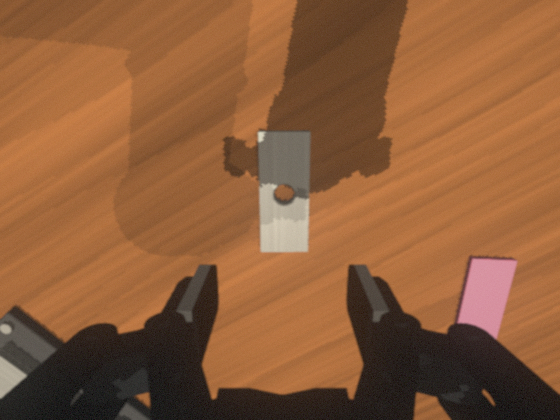

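The wrist view shows the cap, hole at (284,194), spanning (258,131) to (309,251), well aligned with the tool.

```bash
python3 -m handwheel '[[0.002,0.001,0.06,0,0,-0.002,0.3],[0.002,0.001,0.12,0,0,-0.002,0.3],[0.002,0.001,0.144,0,0,-0.002,0.3],[0.002,0.001,0.149,0,0,-0.002,0.3],[0.002,0.001,0.149,0,0,-0.002,0.3],[0.002,0.001,0.149,0,0,-0.002,-0.5],[0.002,0.001,0.149,0,0,-0.002,-0.5],[0.002,0.001,0.149,0,0,-0.002,-0.5],[0.002,0.001,0.149,0,0,-0.002,-0.5]]'; python3 -m handwheel '[[0,0,-0.03,0,0,0,-0.5],[0,0,-0.08,0,0,0,-0.5],[0,0,-0.14,0,0,0,-0.5],[0,0,-0.15,0,0,0,-0.5],[0,0,-0.15,0,0,0,-0.5],[0,0,-0.15,0,0,0,-0.5]]';  python3 - <<'E'
from h import *
snap('wrist','w6')
go(481.67,-29.75,150,192.1)
E
```

```text
clock: 12.22
position: [436.0, 271.7, 3.6]
ee_rot: [0.26, 0.966, 0.001, 0.001]
contact_force: [-1.4, -2.0, 7.1]
gripper_width: 38.1
grasp_force: 60.6
clock: 12.98
position: [434.0, 270.1, 149.6]
ee_rot: [0.261, 0.965, -0.002, -0.001]
contact_force: [-0.8, 0.0, -4.4]
gripper_width: 37.9
grasp_force: 62.4
pos [434.2 270.3 149.5] yaw 149.77 t 13.025 q [ 0.87  0.27 -0.38 -0.   -0.92 -2.97]
shift m [-0.192  -0.2353  0.0003] turn [-0.004  -0.0031 -0.7388]
```

View pics/w6.png

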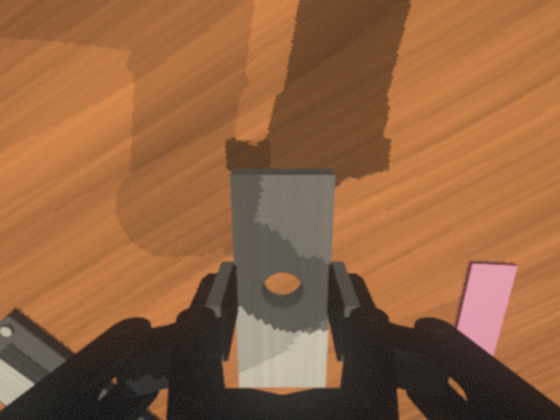

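The cap is held level, hole at (282,290), front edge near row 172 and back edge at row 387. I'll check its offset in the tool frame.

```bash
python3 - <<'E'
from e import *
q=np.load('w6.npz');K,im=q['K'],q['im'];T=np.array(camera_model('wrist')['hand_eye']);g=cv2.cvtColor(im,cv2.COLOR_BGR2GRAY).astype(np.float32)
print(g[166:184,250].astype(int),g[380:394,282].astype(int))
for zt in(-6,-8,-10):
  frame(K,T,g,[(v,225,245) for v in range(185,255,8)],[(v,323,342) for v in range(190,255,8)],[(u,171,179) for u in range(240,320,8)],[(u,379,394) for u in range(245,320,8)],zt)
s=read_state();R0=R.from_quat(s['ee_rot']);print(R0.apply([0,0,1]))
E
```

```text
[74 72 71 80 73 76 78 74 78 85 89 89 92 90 92 88 94 90] [189 187 188 187 187 185 179 163 146 143 138 144 143 131]
angs [1.5000e-01 1.7958e+02] W 2.19 L 1.65
centre [30.28 -1.65] yaw 89.87
angs [1.5000e-01 1.7958e+02] W 2.16 L 1.62
centre [30.98 -1.63] yaw 89.87
angs [1.5000e-01 1.7958e+02] W 2.12 L 1.6
centre [31.67 -1.61] yaw 89.87
[-0.00364676 -0.00333975 -0.99998777]
```

```bash
python3 - <<'E'
from e import *
q=np.load('w6.npz');K,im=q['K'],q['im'];T=np.array(camera_model('wrist')['hand_eye']);g=cv2.cvtColor(im,cv2.COLOR_BGR2GRAY).astype(np.float32)
m=g[:,240:320].mean(1);print(m[164:182].astype(int))
f=np.mean([edge(g,(u,171),(u,179)) for u in range(240,325,4)],0);b=np.mean([edge(g,(u,379),(u,394)) for u in range(250,320,4)],0);l=np.mean([edge(g,(225,v),(245,v)) for v in range(185,255,8)],0);r=np.mean([edge(g,(323,v),(342,v)) for v in range(190,255,8)],0)
print(f,b,l,r)
for zt in(-6,-7,-8,-9,-10):
  P=ray(K,T,[f,b,l,r],zt);print(zt,P[0,0].round(2),P[1,0].round(2),'L',(P[0,0]-P[1,0]).round(2),'cx',((P[0,0]+P[1,0])/2).round(2),P[2:,1].round(2))
E
```

```text
[ 79  80  79  79  78  75  74  74  74  75  85 102 110 110 110 110 110 111]
[282.        174.4813872] [284.         390.48815888] [231.30677282 217.        ] [332.80144626 222.        ]
-6 48.68 -54.33 L 103.01 cx -2.82 [-20.35  20.06]
-7 48.89 -53.36 L 102.25 cx -2.23 [-20.2   19.91]
-8 49.1 -52.39 L 101.49 cx -1.64 [-20.05  19.76]
-9 49.31 -51.42 L 100.73 cx -1.05 [-19.91  19.61]
-10 49.52 -50.45 L 99.97 cx -0.46 [-19.76  19.46]
```

```bash
python3 -m handwheel '[[-0.192,-0.235,0,-0.004,-0.003,-0.739,-0.5],[-0.192,-0.235,0,-0.004,-0.003,-0.739,-0.5],[-0.192,-0.235,0,-0.004,-0.003,-0.739,-0.5],[-0.192,-0.235,0,-0.004,-0.003,-0.739,-0.5],[-0.192,-0.235,0,-0.004,-0.003,-0.739,-0.5],[-0.192,-0.235,0,-0.004,-0.003,-0.739,-0.5],[-0.192,-0.235,0,-0.004,-0.003,-0.739,-0.5],[-0.192,-0.235,0,-0.004,-0.003,-0.739,-0.5],[-0.192,-0.235,0,-0.004,-0.003,-0.739,-0.5],[-0.192,-0.235,0,-0.004,-0.003,-0.739,-0.5]]'; python3 -c "
from h import *
go(481,-29.75,41,192.1)"
```

```text
clock: 14.28
position: [483.1, -27.5, 151.8]
ee_rot: [-0.107, 0.994, 0.002, 0.002]
contact_force: [0.1, 0.1, -4.6]
gripper_width: 38.3
grasp_force: 62.5
pos [483.1 -27.5 151.8] yaw -167.77 t 14.275 q [ 0.28  0.22 -0.45 -0.   -0.9  -1.63]
shift m [ 0.003  -0.0021  0.1108] turn [0.0026 0.0042 0.0023]
```

```bash
python3 -m handwheel '[[0.003,-0.002,0.05,0.002,0.002,0.002,-0.5],[0.003,-0.002,0.095,0.002,0.002,0.002,-0.5],[0.003,-0.002,0.11,0.002,0.002,0.002,-0.5],[0.003,-0.002,0.11,0.002,0.002,0.002,-0.5],[0.003,-0.002,0.11,0.002,0.002,0.002,-0.5],[0.003,-0.002,0.11,0.002,0.002,0.002,-0.5]]'; python3 -c "
from h import *
go(481,-29.75,33,192.1)"
```

```text
clock: 15.02
position: [481.9, -30.2, 43.0]
ee_rot: [-0.105, 0.994, 0.001, 0.002]
contact_force: [-0.2, 0.1, -3.5]
gripper_width: 38.0
grasp_force: 62.5
pos [481.9 -30.2  43. ] yaw -167.96 t 15.025 q [ 0.27  0.38 -0.57 -0.   -0.61 -1.63]
shift m [0.0009 0.0006 0.01  ] turn [ 0.0007  0.0049 -0.001 ]
```

```bash
python3 -m handwheel '[[0,0,0.004,0,0,-0.001,-0.5],[0,0,0.006,0,0,-0.001,-0.5],[0,0,0.006,0,0,-0.001,-0.5],[0,0,0.006,0,0,-0.001,-0.5],[0,0,0.006,0,0,-0.001,-0.5]]'; python3 -c "
from h import *
go(481,-29.75,31.6,192.1)"
```

```text
clock: 15.65
position: [481.0, -30.6, 35.8]
ee_rot: [-0.105, 0.994, 0.0, 0.001]
contact_force: [0.3, 0.4, -3.9]
gripper_width: 37.7
grasp_force: 62.6
pos [481.  -30.6  35.8] yaw -167.92 t 15.65 q [ 0.27  0.39 -0.58 -0.   -0.6  -1.63]
shift m [-0.0001  0.0008  0.0042] turn [ 0.0006  0.0022 -0.0003]
```

```bash
python3 -m handwheel '[[0,0.0008,0.002,0,0.002,0,-0.5],[0,0.0008,0.0035,0,0.002,0,-0.5],[0,0.0008,0.0035,0,0.002,0,-0.5],[0,0.0008,0.0035,0,0.002,0,-0.5]]';python3 -m handwheel '[[0,0,0.001,0,0,0,-0.5],[0,0,0.001,0,0,0,-0.5],[0,0,0.001,0,0,0,-0.5]]'; python3 -c "
from h import *
go(481,-29.75,31.6,192.1)"
```

```text
clock: 16.15
position: [480.9, -29.8, 32.3]
ee_rot: [-0.105, 0.994, 0.0, 0.0]
contact_force: [-0.9, 0.4, -4.2]
gripper_width: 38.0
grasp_force: 62.6
clock: 16.52
position: [481.0, -29.7, 31.7]
ee_rot: [-0.105, 0.994, 0.0, 0.0]
contact_force: [-0.8, 2.1, 1.5]
gripper_width: 37.8
grasp_force: 63.1
pos [481.  -29.7  31.7] yaw -167.91 t 16.525 q [ 0.28  0.4  -0.58 -0.   -0.59 -1.63]
shift m [-0.     -0.      0.0001] turn [ 0.0005  0.0006 -0.0002]
```

```bash
python3 -m handwheel '[[0,0,0,0,0,0,0.3],[0,0,0,0,0,0,0.3],[0,0,0,0,0,0,0.3],[0,0,-0.02,0,0,0,0.3],[0,0,-0.06,0,0,0,0.3],[0,0,-0.1,0,0,0,0.3],[0,0,-0.12,0,0,0,0.3],[0,0,-0.12,0,0,0,0.3],[0,0,-0.12,0,0,0,0.3]]'; python3 - <<'E'
from e import *
K,T,im,D=snap('wrist','w7')
for n,z in(('cap',40),):
  p=K@(np.linalg.inv(T)@np.array([481.6,-29.6,z,1]))[:3];print((p[:2]/p[2]).round())
x=wr('w7',40,(481.6,-29.6),r=80,thr=95)
cv2.imwrite('pics/w7c.png',cv2.resize(im[90:290,180:380],None,fx=2.9,fy=2.9,interpolation=cv2.INTER_CUBIC))
E
```

```text
clock: 17.65
position: [480.1, -29.9, 150.3]
ee_rot: [-0.105, 0.994, 0.0, -0.001]
contact_force: [-0.3, -0.1, -0.6]
gripper_width: 55.4
grasp_force: 0.0
[282. 209.]
px [282 209] [224 129] [334 288]
world (array([485.4, -29. ]), 122.6, 78.9, 12.13)
```

View pics/w7c.png

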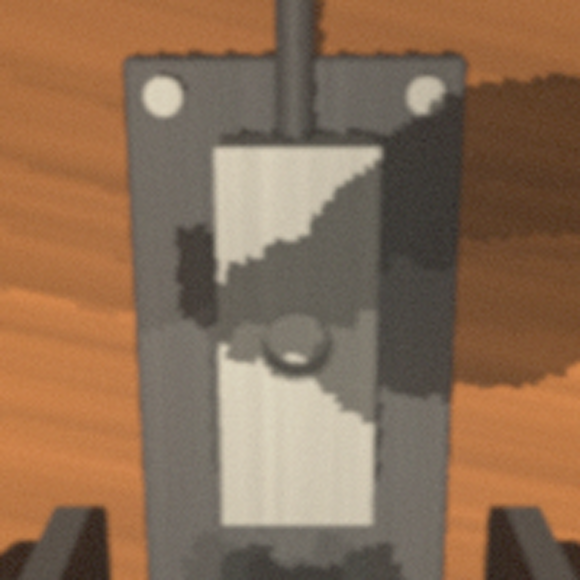

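The cap sits on the pile. Crop corners are about (213,146), (382,146), (220,524) and (374,524), and the thin plate shows through the hole.

```bash
python3 - <<'E'
from e import *
q=np.load('w7.npz');K,T,im=q['K'],q['T'],q['im'];g=cv2.cvtColor(im,cv2.COLOR_BGR2GRAY).astype(np.float32)
c,a=frame(K,T,g,[(v,247,261) for v in list(range(146,168,4))+list(range(212,266,5))],[(v,302,316) for v in list(range(244,266,3))],[(u,136,145) for u in range(257,292,3)],[(u,265,277) for u in range(261,304,5)],40)
x=np.array([np.cos(np.radians(12.09)),np.sin(np.radians(12.09))]);d=c-[481.67,-29.75];print(d@x,d@[-x[1],x[0]])
E
```

```text
angs [12.04 13.14] W 39.84 L 99.95
centre [481.51 -29.42] yaw 12.59
-0.08566350391609469 0.358968988150866
```

Pile is flush within about 0.5 mm. Now the hold-down. I rise, shut the gripper and go behind the crossbar.

```bash
python3 -m handwheel '[[0,0,-0.05,0,0,0,-1],[0,0,-0.085,0,0,0,-1],[-0.05,0,-0.085,0,0,0,-1],[-0.11,0,-0.085,0,0,0,-1],[-0.165,0,-0.085,0,0,0,-1],[-0.165,0,-0.085,0,0,0,-1],[-0.165,0,-0.085,0,0,0,-1]]'; python3 - <<'E'
from h import *
snap('top','t1')
q=np.load('t1.npz');C=cloud(q['K'],q['T'],q['D'])
b=np.array([481.6,-29.6]);a=np.radians(12.09);x=np.array([np.cos(a),np.sin(a)])
q0=np.load('top0.npz');C=cloud(q0['K'],q0['T'],q0['D']);d=C[...,:2]-b
X=d@x;Y=d@[-x[1],x[0]];Z=C[...,2];m=(abs(Y)<40)&(X>60)&(X<180)&(Z>145);print('crossbar X',X[m].min(),X[m].max(),'Y',Y[m].min(),Y[m].max(),'Z',Z[m].max(),m.sum(),'mid',np.median(X[m]))
go(*(b+163*x),153,192.1)
E
```

```text
clock: 18.58
position: [641.3, 4.5, 234.3]
ee_rot: [-0.105, 0.994, 0.0, -0.002]
contact_force: [-0.6, -0.3, 0.6]
gripper_width: 0.1
grasp_force: 0.0
crossbar X 104.46369643047046 134.36302126108296 Y -28.35999265832921 27.384028931830752 Z 172.38313680534384 164 mid 125.31022459805779
pos [641.1   4.3 235.4] yaw -167.93 t 18.625 q [ 0.26  0.41  0.06 -0.   -1.22 -1.62]
shift m [-0.0001  0.0002  0.0824] turn [ 0.0006 -0.0022 -0.0005]
```

```bash
python3 -m handwheel '[[0,0,0.05,0,0,0,-1],[0,0,0.082,0,0,0,-1],[0,0,0.082,0,0,0,-1],[0,0,0.082,0,0,0,-1],[0.01,0,0.082,0,0,0,-1],[0.02,0,0.082,0,0,0,-1],[0.03,0,0.082,0,0,0,-1],[0.04,0,0.082,0,0,0,-1],[0.05,0,0.082,0,0,0,-1]]'; python3 -m handwheel '[[0.01,0,0,0,0,0,-1],[0.02,0,0,0,0,0,-1],[0.03,0,0,0,0,0,-1],[0.04,0,0,0,0,0,-1],[0.05,0,0,0,0,0,-1]]'
```

```text
clock: 19.75
position: [592.0, -6.0, 154.0]
ee_rot: [-0.105, 0.994, 0.0, -0.001]
contact_force: [2.0, 0.6, 2.0]
gripper_width: 0.2
grasp_force: 0.7
clock: 20.38
position: [543.6, -16.4, 154.2]
ee_rot: [-0.105, 0.994, 0.0, -0.0]
contact_force: [1.0, 0.2, 0.7]
gripper_width: -0.1
grasp_force: 0.4
```

```bash
python3 -m handwheel '[[0.01,0,0,0,0,0,-1],[0.02,0,0,0,0,0,-1],[0.025,0,0,0,0,0,-1],[0.025,0,0,0,0,0,-1],[0.025,0,0,0,0,0,-1]]'; python3 -m handwheel '[[-0.03,0,-0.03,0,0,0,-1],[-0.06,0,-0.08,0,0,0,-1],[-0.06,0,-0.1,0,0,0,-1],[-0.06,0,-0.1,0,0,0,-1],[-0.06,0,-0.1,0,0,0,-1],[-0.06,0,-0.1,0,0,0,-1],[-0.06,0,-0.1,0,0,0,-1],[-0.06,0,-0.1,0,0,0,-1],[-0.06,0,-0.1,0,0,0,-1],[-0.06,0,-0.1,0,0,0,-1]]'; python3 -m handwheel '[[0,0.12,0,0,0,0,-1],[0,0.2,0,0,0,0,-1],[0,0.2,0,0,0,0,-1],[0,0.2,0,0,0,0,-1],[0,0.2,0,0,0,0,-1],[0,0.2,0,0,0,0,-1],[0,0.2,0,0,0,0,-1],[0,0.2,0,0,0,0,-1]]'; python3 - <<'E'
from h import *
a=snap('scene','s2');b=snap('top','t2')
f=lambda i,u,v,w,h:cv2.resize(i[v:v+h,u:u+w],(400,400),interpolation=cv2.INTER_CUBIC)
cv2.imwrite('pics/end.png',np.hstack([f(a[2],250,150,110,110),f(b[2],225,180,110,110)]))
C=cloud(b[0],b[1],b[3]);d=C[...,:2]-[481.6,-29.6];t=np.radians(12.09);x=np.array([np.cos(t),np.sin(t)])
X=d@x;Y=d@[-x[1],x[0]];m=(abs(Y)<28)&(X>-42)&(X<-24);print('crossbar z',np.sort(C[...,2][m])[-12:].round(1))
E
```

```text
clock: 21.0
position: [520.1, -21.5, 154.3]
ee_rot: [-0.105, 0.994, 0.0, 0.0]
contact_force: [0.2, -0.4, 0.6]
gripper_width: -0.2
grasp_force: 0.0
clock: 22.25
position: [578.6, -9.0, 254.3]
ee_rot: [-0.105, 0.994, 0.0, 0.0]
contact_force: [0.1, -0.8, -0.4]
gripper_width: -0.1
grasp_force: 0.0
clock: 23.25
position: [537.0, 185.6, 254.5]
ee_rot: [-0.104, 0.995, 0.0, 0.0]
contact_force: [-0.0, -0.8, 0.5]
gripper_width: -0.1
grasp_force: 0.0
crossbar z [64.8 64.9 64.9 65.  65.  65.3 65.5 65.5 65.8 66.4 66.7 66.8]
```

View pics/end.png

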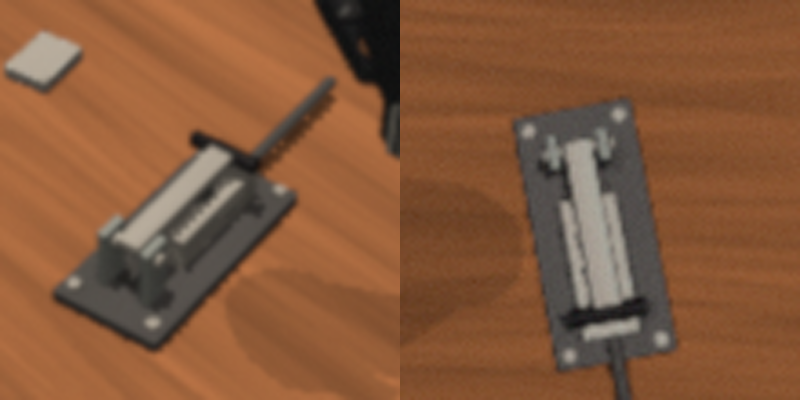

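The arm is down over the pile, with the crossbar past its middle at right-panel (605,312). I'll let it settle for a second and check the height again.

```bash
python3 -m handwheel '[[0,0.03,0,0,0,0,-1],[0,0.03,0,0,0,0,-1],[0,0.03,0,0,0,0,-1],[0,0.03,0,0,0,0,-1],[0,0.03,0,0,0,0,-1],[0,0.03,0,0,0,0,-1],[0,0.03,0,0,0,0,-1],[0,0.03,0,0,0,0,-1]]' | head -2; python3 - <<'E'
from h import *
t=np.radians(12.09);x=np.array([np.cos(t),np.sin(t)])
for n in('t2','t3'):
    if n=='t3': snap('top',n)
    q=np.load(n+'.npz');C=cloud(q['K'],q['T'],q['D']);d=C[...,:2]-[481.6,-29.6];X=d@x;Y=d@[-x[1],x[0]];Z=C[...,2]
    for lo,hi in((0,15),(30,50),(55,75)):
        m=(abs(Y)<7)&(X>lo)&(X<hi);print(n,lo,np.median(Z[m]).round(1),end=' ')
    m=(abs(abs(Y)-19)<7)&(X>-40)&(X<-28);print('xbar',np.median(Z[m]).round(1)); m=(abs(abs(Y)-16)<3)&(X>0)&(X<40);print('cap',np.median(Z[m]).round(1))
E
```

```text
clock: 24.35
position: [530.5, 215.9, 254.5]
t2 0 60.9 t2 30 60.7 t2 55 60.4 xbar 62.0
cap 39.6
t3 0 60.9 t3 30 61.0 t3 55 60.5 xbar 61.6
cap 39.8
```

The arm is level, at rest and unchanged over the second. Cap top reads 40 mm as expected.

```bash
python3 -c "
from bench import job_done
print(job_done())"
```

```text
the job is handed in; nothing more can be done
None
```

I handed the job in at about 24 s on the robot's clock: the thin plate and then the holed plate are stacked on the base bar, flush within about 0.6 mm by the wrist camera. The hold-down arm rests level on the pile, and I did not touch the offcut, hammer, tin or look-alikes.

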